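# Water the daffodils in the flower classroom

## Task

Water the pot of tall daffodils: with the fingertips, gently press the push valve in front of that pot all the way down (it stays down), and only then press the big round button on the pump box fully down and let it spring back up. Leave the other two valves, the plants, the mug and the trowel alone, pick nothing up, and finish clear of everything.

Things in the scene. Friction and masses are not known exactly. Their poses are not given: they have to be found in the camera images.
- bar: Fixed grey watering bar, 70 x 340 x 30 mm (x, y, z), origin at the centre of its underside on the table; x points away from the robot towards the pots, y runs along the bar to the robot's left. Three white push valves stand along it at y = +120 (left), 0 (middle) and -120 mm (right), x = 0. Behind each valve a thin black drip spout rises at x = 30 to 45 mm to 94 mm above the table and ends at x = 125 mm over the pot behind that valve.
- left_top (a point): Centre of the top face of the left valve's cap, a white disc 32 mm across; it stands 56 mm above the table when up and 48 mm when fully down. Around it a fixed black collar, 44 mm across, reaches 42 mm above the table.
- middle_top (a point): The same for the middle valve.
- right_top (a point): The same for the right valve.
- valve_left (a joint): How far the left valve is pressed down, m: 0 up, 0.008 fully down. It moves straight down against about 2.5 N of friction and stays where it is left; there is no spring.
- valve_middle (a joint): The same for the middle valve.
- valve_right (a joint): The same for the right valve.
- pump: Fixed grey pump box, 110 x 110 x 55 mm, origin at the centre of its underside on the table. It stands beside the bar, to the robot's left or right. The big round button is in the centre of its top.
- start_top (a point): Centre of the top face of the big round pump button, a white disc 52 mm across; 75 mm above the table when up, 69 mm when fully down. A fixed black collar, 68 mm across, reaches 63 mm above the table.
- start (a joint): How far the pump button is pressed, m: 0 up, 0.006 fully down. A spring returns it; it starts to move at about 2 N and is fully down at about 4.5 N.
- daffodils: Loose white pot, 100 mm across and 70 mm high, holding tall upright daffodils: narrow leaves and three stalks with trumpet flowers, 260 mm high in all. Origin at the centre of the pot's underside. It stands about 165 mm beyond one of the three valves, straight behind it in the bar's frame (within 10 mm sideways).
- primrose: The same pot holding a low primrose, a flat rosette of broad leaves with five large flat flowers, 105 mm high in all. Origin at the centre of the underside. Stands behind another valve. Leave it alone.
- alyssum: The same pot holding a round bushy mound of tiny white flowers, 105 mm high in all. Origin at the centre of the underside. Stands behind the remaining valve. Leave it alone.
- mug: Loose white mug, 80 mm across, 95 mm high, with a handle; origin at the centre of its underside. Stands on the side of the bar opposite to the pump box. Leave it alone.
- trowel: Loose hand trowel, 250 mm long, 63 mm wide, 24 mm high, lying flat between the robot and the bar, its length along its y axis; origin on its underside near the middle of its length. Leave it alone.
Things that resemble listed ones, but are neither listed nor needed, are in the scene too. Leave any red look-alike of the pump alone.

How it is judged:
On the way, in this order (a step that is already met when the one before it is completed fails the run):
1. the valve in front of the daffodils is pressed down (((y of daffodils in the frame of bar above 0.06 m and value of joint valve_left above 0.006 m) or (y of daffodils in the frame of bar between -0.06 and 0.06 m and value of joint valve_middle above 0.006 m) or (y of daffodils in the frame of bar below -0.06 m and value of joint valve_right above 0.006 m)) and value of joint start below 0.002 m), for 0.1 s.
2. the pump button is pressed fully, with that valve down (((y of daffodils in the frame of bar above 0.06 m and value of joint valve_left above 0.006 m) or (y of daffodils in the frame of bar between -0.06 and 0.06 m and value of joint valve_middle above 0.006 m) or (y of daffodils in the frame of bar below -0.06 m and value of joint valve_right above 0.006 m)) and value of joint start above 0.0045 m), for 0.05 s.
At the end, for the whole second after the job is handed in: The valve in front of the daffodils is down by more than 6 of its 8 mm, the other two are up (within 2 mm), the pump button is back up (within 1.5 mm), and the three pots, the mug and the trowel stand at rest within 12 mm of where they began, tilted less than 0.1 rad (((y of daffodils in the frame of bar above 0.06 m and value of joint valve_left above 0.006 m and value of joint each of valve_middle, valve_right below 0.002 m) or (y of daffodils in the frame of bar between -0.06 and 0.06 m and value of joint valve_middle above 0.006 m and value of joint each of valve_left, valve_right below 0.002 m) or (y of daffodils in the frame of bar below -0.06 m and value of joint valve_right above 0.006 m and value of joint each of valve_left, valve_middle below 0.002 m)) and value of joint start below 0.0015 m and distance of each of daffodils, primrose, alyssum, mug, trowel from where it was at the start of the episode below 0.012 m and angle between each of daffodils, primrose, alyssum, mug, trowel's own z axis and vertical below 0.1 rad and linear speed of each of daffodils, primrose, alyssum, mug, trowel below 0.02 m/s); the robot touches nothing.
It fails at once if another valve is pressed by more than 2 mm ((y of daffodils in the frame of bar above 0.06 m and value of joint valve_middle above 0.002 m) or (y of daffodils in the frame of bar above 0.06 m and value of joint valve_right above 0.002 m) or (y of daffodils in the frame of bar between -0.06 and 0.06 m and value of joint valve_left above 0.002 m) or (y of daffodils in the frame of bar between -0.06 and 0.06 m and value of joint valve_right above 0.002 m) or (y of daffodils in the frame of bar below -0.06 m and value of joint valve_left above 0.002 m) or (y of daffodils in the frame of bar below -0.06 m and value of joint valve_middle above 0.002 m)).
It fails at once if the pump button is pressed (over 2 mm) while the daffodils' valve is not yet down ((y of daffodils in the frame of bar above 0.06 m and value of joint valve_left below 0.006 m and value of joint start above 0.002 m) or (y of daffodils in the frame of bar between -0.06 and 0.06 m and value of joint valve_middle below 0.006 m and value of joint start above 0.002 m) or (y of daffodils in the frame of bar below -0.06 m and value of joint valve_right below 0.006 m and value of joint start above 0.002 m)).
It fails at once if the robot presses the bar, a valve or the pump harder than 40 N (contact force between any of the arm, the fingers and bar above 40 N or contact force between any of the arm, the fingers and pump above 40 N).
It fails at once if a pot, the mug or the trowel is moved or lifted by more than 12 mm (distance of any of daffodils, primrose, alyssum, mug, trowel from where it was at the start of the episode above 0.012 m).
It fails at once if a pot or the mug is tipped by more than 0.25 rad (angle between any of daffodils, primrose, alyssum, mug's own z axis and vertical above 0.25 rad).
It also fails if it takes over 40 s, if anything falls off the work surface, if the arm or the gripper's body presses on something with over 40 N, if the wrist force passes 120 N, or if a joint passes its speed limit or range.

## Robot

A 6-joint arm with a two-finger parallel gripper is mounted at the origin on the work surface. World frame = base frame: x ahead of the robot, y to its left, z up, the work surface at z = 0. Lengths are in m, angles in rad, forces in N, time in s.
With the tool pointing down it reaches from about 0.325 to 0.9 m from the base axis. Payload 6.1 kg.
Tool frame: the origin (TCP) lies at the very end of the fingers, on their centre line; the grasp point (between the pads) lies bot.grip_point_offset behind it (bot.grip_point_offset is the distance from the TCP to the grasp point, in m); z points along the fingers, y is the direction in which the jaws open and shut (so a half turn about z gives the same grasp; the last joint's range is limited). The gripper opens to 87 mm and grips with 3 to 60 N. Pads are 19 mm wide; open, the fingers measure 117 mm over their backs; the gripper's body (75 mm by 190 mm) begins 51 mm behind the grasp point.
Start: joints at [1.147, 0.22, 1.526, -0, 1.395, -0.126], TCP at [0.183, 0.597, 0.223] pointing down, gripper open.
Joint ranges: [-2.98, 2.98], [-0.91, 2.08], [0.09, 2.57], [-1.24, 4.39], [0.2, 2.65], [-2.68, 2.68]. Speed limits (rad/s): [2.57, 2.57, 3.01, 3.14, 3.14, 3.14].

## Interface

Orientations are given as a 3x3 rotation matrix whose columns are the frame's x, y, z axes.
In Python, from cell import bot gives the robot as it stands. The module is installed in compiled form; this text tells all that it offers.
- The arm moves only by the shell command python3 -m creep 'ROWS' [OPENING] [FORCE]. ROWS is JSON, a list of rows, each an object of numbers: "dx", "dy", "dz": the shift along the world's x, y, z in units of 7.5 cm (1.0 is 7.5 cm); "ax", "ay", "az": the turn, a rotation vector about the world's x, y, z in units of 60 degrees (1.0 is 60 degrees). In form: [{"dx": .., "dy": .., "dz": .., "ax": .., "ay": .., "az": ..}, ...]. A call has 1 to 5 rows; each row shifts and turns the commanded pose from where the row before left it; what a row does not reach is not made up. A row lasts 1/8 s, in which the tool goes at most 62.5 mm and 10.7 degrees, less where a joint would pass 70% of its speed; a pose out of reach is approached as far as the arm can. A call with a number of a shift or a turn outside -1 to 1 is refused whole. A call with a gripper value outside its range is refused whole. OPENING is the opening, from -1 (shut) to 1 (fully open), set as the call begins (- or left out, the last holds). The fingers move at their own pace and stop on an object; FORCE is the grip in N (left out, the last holds). Time passes only in rows, so rows that do not move let the fingers close. It gives the time, the measured TCP pose, the force and the opening at its end, in the units of the state.
- bot.get_state(): the state, without advancing time (a new reading comes with each control period).
- bot.get_image(name): name is "scene" or "top" or "wrist"; returns a dict with "pixels" (420x560x3 uint8, blue, green, red), "fx", "fy", "cx", "cy" (pixels), "world_to_cam" (4x4, takes a point from world to camera coordinates). Camera axes: x right, y up, looking along -z (the intrinsics and any distortion apply to the point x, -y, -z); pixel columns grow to the right and rows downward; lengths in m; the calibration is good to about 2 mm. A picture is of the moment at which its call begins. There is no depth.
- bot.close_job(): hands the job in, once; it reports no verdict.
The state is a dict: "t": time; "joints": joint angles; "joint_velocities": joint speeds; "tau": joint torques, N m; "eef_pos": TCP position; "orientation": TCP orientation; "ft_force": force on the tool from outside, world axes, zero at the start; "torque": the same for the moment, N m; "finger_gap": finger opening in m.
Only numpy, scipy, OpenCV 4.12 (cv2) and the standard library are available. Lean on these libraries where they do the work, as an engineer would, in place of code of your own. Each camera call takes 0.05 s, during which the arm holds its last target.

## Working session

There is one attempt and no reset: what is moved stays moved. The work goes in short steps, Python scripts to look and compute and a shell command to move; the robot and the scene stay as the last step left them, time stands still between calls to the robot, and variables do not carry over. Pictures are saved under pics/ and viewed, and the job is handed in when it is done.

```bash
mkdir -p pics; python3 - <<'E'
from cell import bot
import cv2,numpy as np,pickle
d={}
for n in("scene","top"):
    im=bot.get_image(n); d[n]=im; cv2.imwrite(f"pics/{n}0.png",im["pixels"]); print(n,im["fx"],im["cx"],im["cy"],np.round(im["world_to_cam"],3).tolist(),[k for k in im])
pickle.dump(d,open("im0.pkl","wb"))
s=bot.get_state();print(s["t"],s["eef_pos"],s["orientation"],s["ft_force"],s["finger_gap"])
E
```

```text
scene 432.2653412983813 270.60176553947366 212.02172133368782 [[0.587, 0.809, -0.008, -0.242], [-0.666, 0.489, 0.563, 0.347], [0.459, -0.326, 0.827, -1.659], [0.0, 0.0, 0.0, 1.0]] ['pixels', 'fx', 'fy', 'cx', 'cy', 'world_to_cam']
top 464.84946737590576 283.6920327665742 217.30460507400906 [[0.006, -1.0, 0.013, -0.1], [0.986, 0.008, 0.164, -0.536], [-0.164, 0.012, 0.986, -1.04], [0.0, 0.0, 0.0, 1.0]] ['pixels', 'fx', 'fy', 'cx', 'cy', 'world_to_cam']
0.1 [0.18314438 0.59696826 0.22154101] [[-9.55990443e-01  2.93396854e-01 -7.47408303e-04]
 [ 2.93397708e-01  9.55989102e-01 -1.61923515e-03]
 [ 2.39435695e-04 -1.76726121e-03 -9.99998410e-01]] [-0.71524251  0.76513901  0.28880624] 0.08688578834786104
```

View pics/scene0.png

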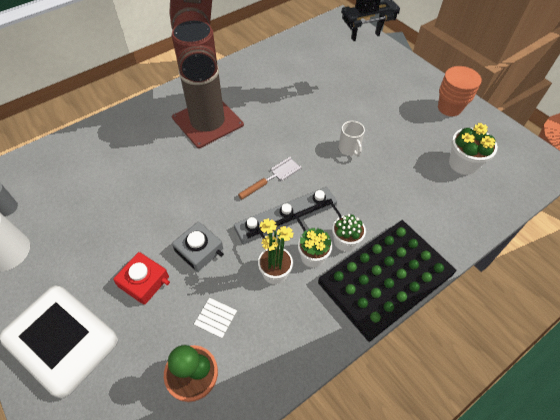

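View pics/top0.png

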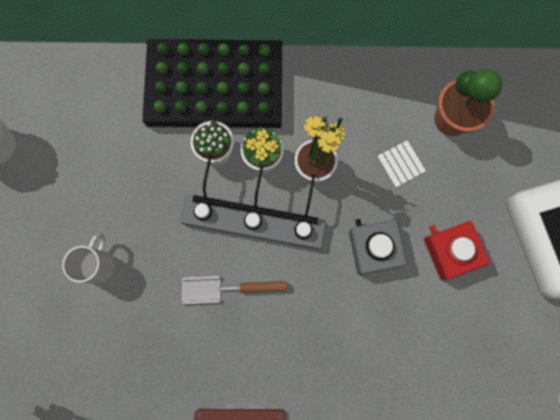

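Scene and top views: three valves at top-view pixels (202,211) left, (252,220) middle and (304,229) right. The tall daffodils, pot at (316,160), are behind the right valve. The grey pump is at (381,246) with a white button; the red look-alike is at (462,249). The mug is at (82,264) and the trowel at (235,290).

```bash
cat > h.py <<'E'
import numpy as np,cv2
def ray(im,u,v,z):
    W=np.array(im["world_to_cam"]);R=W[:3,:3];t=W[:3,3];c=-R.T@t
    d=R.T@np.array([(u-im["cx"])/im["fx"],-(v-im["cy"])/im["fy"],-1.])
    return c+d*(z-c[2])/d[2]
def blob(im,u,v,r=14,thr=150):
    p=im["pixels"];h=cv2.cvtColor(p,cv2.COLOR_BGR2HSV)
    m=((h[...,2]>thr)&(h[...,1]<60)).astype(np.uint8)
    n,l,s,c=cv2.connectedComponentsWithStats(m)
    best=min(range(1,n),key=lambda i:np.hypot(*(c[i]-[u,v]))+(1e3 if s[i,4]<20 else 0))
    return c[best],s[best]
E
python3 - <<'E'
from h import *;import pickle
from cell import bot
d=pickle.load(open("im0.pkl","rb"))
for n,L in(("top",dict(left=(202,211,.056),mid=(252,220,.056),right=(304,229,.056),pump=(381,246,.075))),("scene",dict(right=(252,224,.056),mid=(286,210,.056),left=(320,196,.056),pump=(196,240,.075)))):
    for k,(u,v,z) in L.items():
        c,s=blob(d[n],u,v); print(n,k,c.round(1),s[2:],ray(d[n],*c,z).round(4))
print(ray(d["top"],316,160,.07),bot.grip_point_offset)
a=cv2.resize(d["top"]["pixels"][100:290,170:420],None,fx=3,fy=3);cv2.imwrite("pics/crop1.png",a)
E
```

```text
top left [201.3 209.9] [ 14  13 144] [0.5506 0.0941 0.056 ]
top mid [252.1 219.3] [ 13  14 146] [ 0.5296 -0.0235  0.056 ]
top right [303.  228.8] [ 13  14 146] [ 0.5084 -0.1411  0.056 ]
top pump [380.6 245.2] [ 22  23 405] [ 0.4696 -0.3147  0.075 ]
scene right [246.5 208.2] [   560    415 102094] [ 0.4573 -0.1256  0.056 ]
scene mid [246.5 208.2] [   560    415 102094] [ 0.4573 -0.1256  0.056 ]
scene left [349.3 223.2] [ 4 10 23] [0.6906 0.0973 0.056 ]
scene pump [195.5 238.6] [ 18  16 232] [ 0.4702 -0.3157  0.075 ]
[ 0.66837361 -0.17069798  0.07      ] 0.0187
```

View pics/crop1.png

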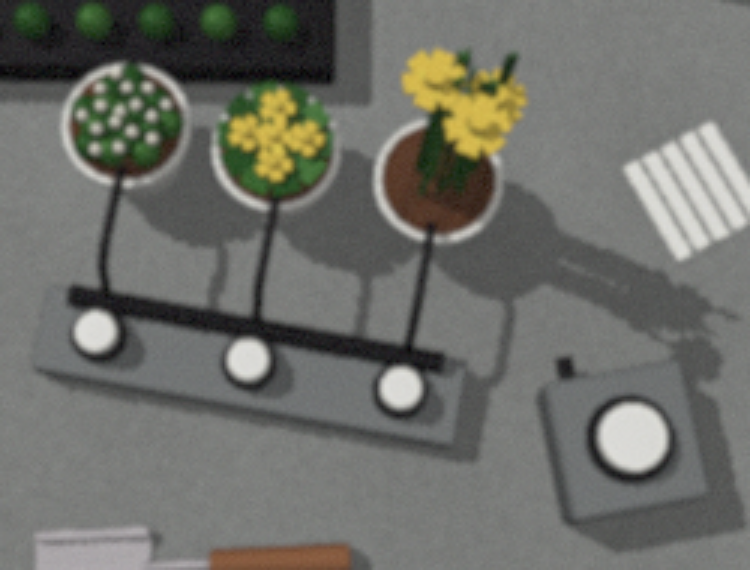

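The crop confirms it: the tall daffodils (trumpet flowers, crop (465,100)) are straight behind the right valve (crop (400,388)). The grey box at crop (630,438) is the pump. The red box and the other two valves stay untouched. I'll shut the gripper and move across.

```bash
python3 -m creep '[{"dx":0.3,"dy":-0.65},{"dx":0.3,"dy":-0.65},{"dx":0.3,"dy":-0.65},{"dx":0.3,"dy":-0.65},{"dx":0.3,"dy":-0.65}]' -1 20; python3 -m creep '[{"dx":0.3,"dy":-0.65,"az":0.06},{"dx":0.3,"dy":-0.65,"az":0.06},{"dx":0.3,"dy":-0.65},{"dx":0.3,"dy":-0.65},{"dx":0.3,"dy":-0.65}]'
```

```text
validation failed for argument at $[0]...
validation failed for argument at $[0]...
```

```bash
python3 - <<'E'
from h import *;import pickle
d=pickle.load(open("im0.pkl","rb"))
for n,L in(("scene",dict(right=(252,224,.056),mid=(286,210,.056),left=(320,196,.056))),):
    for k,(u,v,z) in L.items():
        c,s=blob(d[n],u,v,thr=200); print(n,k,c.round(1),s[2:],ray(d[n],*c,z).round(4))
E
```

```text
scene right [251.6 221.3] [10  9 74] [ 0.5075 -0.1408  0.056 ]
scene mid [286.1 207.3] [ 9  9 68] [ 0.5284 -0.0231  0.056 ]
scene left [319.4 193.9] [10  9 65] [0.5498 0.0951 0.056 ]
```

The two views agree within 1 mm. The call was refused, so every key may have to be given.

```bash
python3 -m creep '[{"dx":0.3,"dy":-0.65,"dz":0,"ax":0,"ay":0,"az":0},{"dx":0.3,"dy":-0.65,"dz":0,"ax":0,"ay":0,"az":0},{"dx":0.3,"dy":-0.65,"dz":0,"ax":0,"ay":0,"az":0},{"dx":0.3,"dy":-0.65,"dz":0,"ax":0,"ay":0,"az":0},{"dx":0.3,"dy":-0.65,"dz":0,"ax":0,"ay":0,"az":0}]' -1 20
```

```text
t: 0.72
eef_pos: [0.2961, 0.352, 0.2222]
orientation: [[-0.956, 0.293, -0.0], [0.293, 0.956, -0.0], [0.0, -0.0, -1.0]]
ft_force: [-0.1, 0.4, 0.3]
finger_gap: 0.045
```

```bash
python3 -m creep '[{"dx":0.28,"dy":-0.65,"dz":0,"ax":0,"ay":0,"az":0.06},{"dx":0.28,"dy":-0.65,"dz":0,"ax":0,"ay":0,"az":0.055},{"dx":0.28,"dy":-0.65,"dz":0,"ax":0,"ay":0,"az":0},{"dx":0.28,"dy":-0.65,"dz":0,"ax":0,"ay":0,"az":0},{"dx":0.28,"dy":-0.65,"dz":0,"ax":0,"ay":0,"az":0}]' &&  python3 -m creep '[{"dx":0.28,"dy":-0.65,"dz":0,"ax":0,"ay":0,"az":0},{"dx":0.28,"dy":-0.65,"dz":0,"ax":0,"ay":0,"az":0},{"dx":0.28,"dy":-0.65,"dz":0,"ax":0,"ay":0,"az":0},{"dx":0.28,"dy":-0.65,"dz":0,"ax":0,"ay":0,"az":0},{"dx":0.28,"dy":-0.6,"dz":0,"ax":0,"ay":0,"az":0}]'; python3 - <<'E'
from h import *
from cell import bot
a=[bot.get_image(n)["pixels"] for n in("wrist","top")]
cv2.imwrite("pics/w1.png",a[0]);cv2.imwrite("pics/t1.png",a[1])
s=bot.get_state();print(s["t"],s["eef_pos"],s["ft_force"],s["orientation"].round(3).tolist(),s["finger_gap"])
E
```

```text
t: 1.35
eef_pos: [0.4011, 0.1083, 0.2224]
orientation: [[-0.984, 0.176, 0.0], [0.176, 0.984, 0.0], [-0.0, 0.0, -1.0]]
ft_force: [0.4, 0.0, -0.3]
finger_gap: 0.0016
t: 1.98
eef_pos: [0.5061, -0.1318, 0.2222]
orientation: [[-0.984, 0.177, -0.0], [0.177, 0.984, 0.0], [0.0, 0.0, -1.0]]
ft_force: [0.6, 0.9, -0.3]
finger_gap: 0.0002
2.075 [ 0.50666828 -0.13399796  0.22185482] [-0.34376739 -0.05583393 -0.8836547 ] [[-0.984, 0.18, -0.001], [0.18, 0.984, -0.001], [0.0, -0.001, -1.0]] 0.0007308170736941408
```

View pics/w1.png

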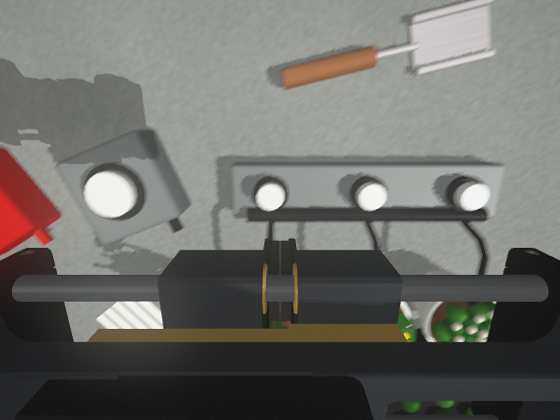

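View pics/t1.png

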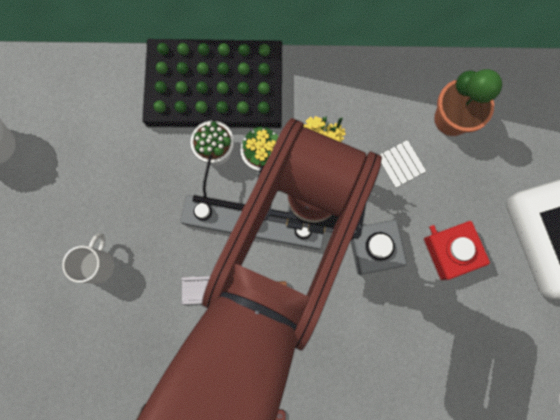

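Wrist view: the shut fingers are at (280,245), the right valve at (270,195), pump button (110,193). In the top view the arm's wrist hides the daffodils, so I'll check the flowers' clearance.

```bash
python3 - <<'E'
from h import *;import pickle
from cell import bot
d=pickle.load(open("im0.pkl","rb"))
im=d["top"];h=cv2.cvtColor(im["pixels"],cv2.COLOR_BGR2HSV)
m=((h[...,0]>18)&(h[...,0]<35)&(h[...,1]>110)&(h[...,2]>120)).astype(np.uint8);m[:,:290]=0
ys,xs=np.nonzero(m);print(xs.min(),xs.max(),ys.min(),ys.max())
P=np.array([ray(im,u,v,.23) for u,v in zip(xs,ys)]);
ex=np.array([.984,-.177]);ey=np.array([.177,.984])
Q=P[:,:2]-[.508,-.141];print((Q@ex).min(),(Q@ex).max(),(Q@ey).min(),(Q@ey).max())
a=bot.get_image("scene");cv2.imwrite("pics/s1.png",cv2.resize(a["pixels"][60:310,120:420],None,fx=2.6,fy=2.4))
E
```

```text
304 344 117 152
0.13421527593016627 0.20262500110833426 -0.0418016775077555 0.03984485479584704
```

View pics/s1.png

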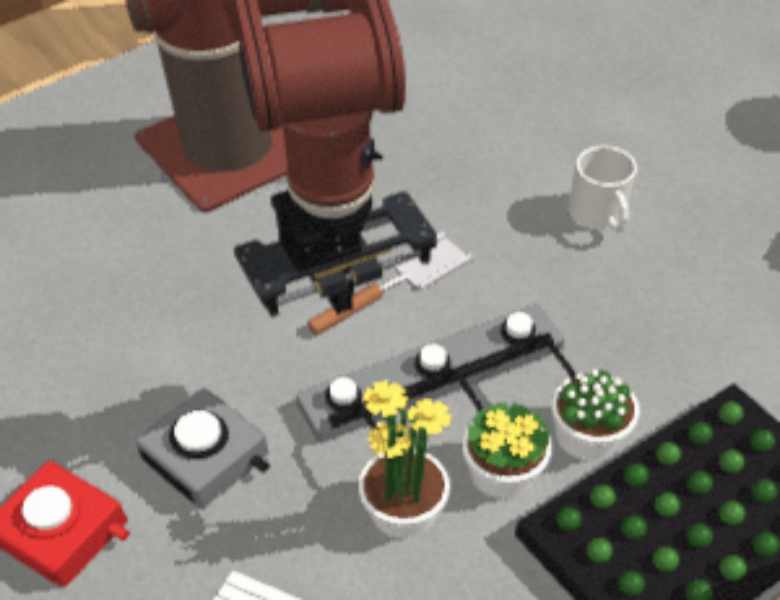

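Flowers stay at least 134 mm beyond the valve, which leaves room for the gripper (±38 mm). Next I centre and descend to about 80 mm.

```bash
python3 -m creep '[{"dx":0.01,"dy":-0.09,"dz":0,"ax":0,"ay":0,"az":0},{"dx":0,"dy":0,"dz":-0.6,"ax":0,"ay":0,"az":0},{"dx":0,"dy":0,"dz":-0.6,"ax":0,"ay":0,"az":0},{"dx":0,"dy":0,"dz":-0.6,"ax":0,"ay":0,"az":0},{"dx":0,"dy":0,"dz":0,"ax":0,"ay":0,"az":0}]'; python3 - <<'E'
from h import *
from cell import bot
a=[bot.get_image(n)["pixels"] for n in("wrist","scene")]
cv2.imwrite("pics/w2.png",np.vstack([a[0][100:300],cv2.resize(a[1][140:240,180:360],(560,311))]))
s=bot.get_state();print(s["t"],s["eef_pos"],s["ft_force"],s["finger_gap"])
E
```

```text
t: 2.75
eef_pos: [0.5031, -0.1343, 0.0841]
orientation: [[-0.985, 0.175, -0.008], [0.175, 0.985, 0.003], [0.008, 0.002, -1.0]]
ft_force: [-0.1, -0.1, 0.3]
finger_gap: 0.0008
2.85 [ 0.50700611 -0.13625746  0.08872981] [1.12165089 0.24540732 1.08319782] 0.0006351572490581473
```

View pics/w2.png

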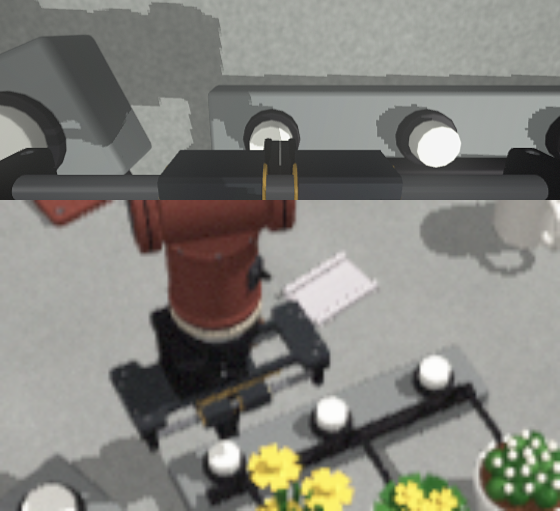

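Fingers are about 4 mm left of the cap centre (wrist view: fingers x≈280, cap ≈271). I'll shift -y and go down slowly.

```bash
python3 -m creep '[{"dx":0,"dy":-0.06,"dz":-0.1,"ax":0,"ay":0,"az":0},{"dx":0,"dy":0,"dz":-0.1,"ax":0,"ay":0,"az":0},{"dx":0,"dy":0,"dz":-0.1,"ax":0,"ay":0,"az":0},{"dx":0,"dy":0,"dz":0,"ax":0,"ay":0,"az":0},{"dx":0,"dy":0,"dz":0,"ax":0,"ay":0,"az":0}]'
```

```text
t: 3.48
eef_pos: [0.5066, -0.1413, 0.065]
orientation: [[-0.984, 0.176, -0.0], [0.176, 0.984, 0.0], [0.0, 0.0, -1.0]]
ft_force: [-0.5, 0.0, 0.5]
finger_gap: -0.0001
```

```bash
python3 -m creep '[{"dx":0,"dy":0,"dz":-0.04,"ax":0,"ay":0,"az":0},{"dx":0,"dy":0,"dz":-0.04,"ax":0,"ay":0,"az":0},{"dx":0,"dy":0,"dz":-0.04,"ax":0,"ay":0,"az":0},{"dx":0,"dy":0,"dz":-0.02,"ax":0,"ay":0,"az":0},{"dx":0,"dy":0,"dz":0,"ax":0,"ay":0,"az":0}]'
```

```text
t: 4.1
eef_pos: [0.5066, -0.1412, 0.0544]
orientation: [[-0.984, 0.176, -0.0], [0.176, 0.984, 0.0], [0.0, 0.0, -1.0]]
ft_force: [-1.3, -0.2, 0.2]
finger_gap: 0.0005
```

```bash
python3 -m creep '[{"dx":0,"dy":0,"dz":-0.03,"ax":0,"ay":0,"az":0},{"dx":0,"dy":0,"dz":-0.02,"ax":0,"ay":0,"az":0},{"dx":0,"dy":0,"dz":0,"ax":0,"ay":0,"az":0}]';python3 -m creep '[{"dx":0,"dy":0,"dz":-0.02,"ax":0,"ay":0,"az":0},{"dx":0,"dy":0,"dz":0,"ax":0,"ay":0,"az":0}]'
```

```text
t: 4.47
eef_pos: [0.5066, -0.1413, 0.0506]
orientation: [[-0.984, 0.176, 0.0], [0.176, 0.984, 0.0], [-0.0, 0.0, -1.0]]
ft_force: [1.2, -0.1, -0.4]
finger_gap: 0.0007
t: 4.72
eef_pos: [0.5067, -0.1413, 0.0492]
orientation: [[-0.984, 0.176, 0.0], [0.176, 0.984, -0.0], [-0.0, -0.0, -1.0]]
ft_force: [0.1, -0.9, 0.2]
finger_gap: 0.0002
```

```bash
python3 -m creep '[{"dx":0,"dy":0,"dz":-0.02,"ax":0,"ay":0,"az":0},{"dx":0,"dy":0,"dz":0,"ax":0,"ay":0,"az":0}]';python3 - <<'E'
from h import *
from cell import bot
a=[bot.get_image(n)["pixels"] for n in("wrist","scene")]
cv2.imwrite("pics/w3.png",np.vstack([a[0][100:300],cv2.resize(a[1][160:260,180:360],(560,311))]))
s=bot.get_state();print(s["t"],s["eef_pos"],s["ft_force"],s["finger_gap"])
E
```

```text
t: 4.97
eef_pos: [0.5067, -0.1413, 0.0483]
orientation: [[-0.984, 0.176, -0.0], [0.176, 0.984, 0.0], [0.0, -0.0, -1.0]]
ft_force: [-2.3, 0.6, 6.1]
finger_gap: 0.0007
5.075 [ 0.50669969 -0.14129969  0.04835298] [-2.60258225  1.42122838  6.8142588 ] 0.00037163196726423445
```

View pics/w3.png

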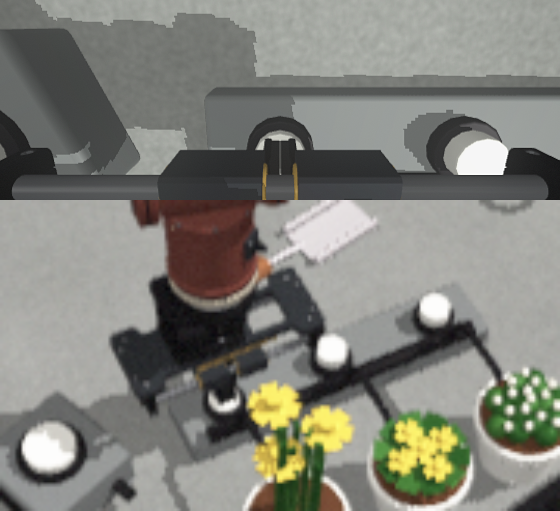

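The fingers sit centred on the right cap (wrist (280,150)), 6.8 N at z = 48.3 mm: it has bottomed out. A slight extra press, then up.

```bash
python3 -m creep '[{"dx":0,"dy":0,"dz":-0.01,"ax":0,"ay":0,"az":0},{"dx":0,"dy":0,"dz":0,"ax":0,"ay":0,"az":0}]';python3 -m creep '[{"dx":0,"dy":0,"dz":0.1,"ax":0,"ay":0,"az":0},{"dx":0,"dy":0,"dz":0.3,"ax":0,"ay":0,"az":0},{"dx":0,"dy":0,"dz":0.6,"ax":0,"ay":0,"az":0},{"dx":0,"dy":0,"dz":0.6,"ax":0,"ay":0,"az":0},{"dx":0,"dy":0,"dz":0,"ax":0,"ay":0,"az":0}]'
```

```text
t: 5.32
eef_pos: [0.5067, -0.1413, 0.0483]
orientation: [[-0.984, 0.176, -0.0], [0.176, 0.984, -0.0], [0.0, -0.0, -1.0]]
ft_force: [-6.1, 2.8, 12.5]
finger_gap: 0.0005
t: 5.95
eef_pos: [0.5095, -0.1425, 0.1716]
orientation: [[-0.984, 0.176, 0.008], [0.176, 0.984, -0.004], [-0.008, -0.002, -1.0]]
ft_force: [0.6, 0.3, -0.1]
finger_gap: 0.0003
```

```bash
python3 -m creep '[{"dx":-0.12,"dy":-0.58,"dz":0,"ax":0,"ay":0,"az":0},{"dx":-0.12,"dy":-0.58,"dz":0,"ax":0,"ay":0,"az":0},{"dx":-0.12,"dy":-0.58,"dz":0,"ax":0,"ay":0,"az":0},{"dx":-0.12,"dy":-0.58,"dz":0,"ax":0,"ay":0,"az":0},{"dx":0,"dy":0,"dz":0,"ax":0,"ay":0,"az":0}]';python3 - <<'E'
from h import *
from cell import bot
I=bot.get_image("scene");a=[bot.get_image("wrist")["pixels"],I["pixels"]]
cv2.imwrite("pics/w4.png",np.vstack([a[0][80:300],cv2.resize(a[1][150:290,150:380],(560,340))]))
for k,z,u,v in(("right",.048,252,224),("right-if-up",.056,252,224),("mid",.056,286,210),("left",.056,320,196)):
    c,s=blob(I,u,v,thr=200);print(k,c,ray(I,*c,z).round(4))
s=bot.get_state();print(s["t"],s["eef_pos"],s["ft_force"],s["finger_gap"])
E
```

```text
t: 6.58
eef_pos: [0.4692, -0.3175, 0.1656]
orientation: [[-0.984, 0.18, -0.002], [0.18, 0.984, 0.001], [0.002, 0.0, -1.0]]
ft_force: [-0.1, 0.5, -0.1]
finger_gap: 0.0007
right [251.67123288 222.84931507] [ 0.5078 -0.1412  0.048 ]
right-if-up [251.67123288 222.84931507] [ 0.5122 -0.1438  0.056 ]
mid [286.24285714 207.32857143] [ 0.5288 -0.0229  0.056 ]
left [319.44117647 193.85294118] [0.5498 0.0952 0.056 ]
6.675 [ 0.46994883 -0.31481362  0.16567374] [-0.33458766  0.741808   -0.07976754] 0.00045321333054800764
```

View pics/w4.png

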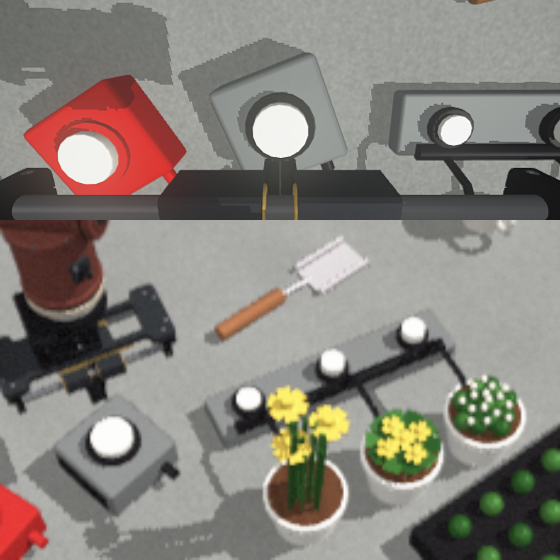

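The right valve's position fits the 48 mm (down) height, and the other two are unchanged. The fingers line up with the grey pump's button (wrist (280,130)). Descending.

```bash
python3 -m creep '[{"dx":0,"dy":0,"dz":-0.4,"ax":0,"ay":0,"az":0},{"dx":0,"dy":0,"dz":-0.4,"ax":0,"ay":0,"az":0},{"dx":0,"dy":0,"dz":-0.2,"ax":0,"ay":0,"az":0},{"dx":0,"dy":0,"dz":-0.05,"ax":0,"ay":0,"az":0},{"dx":0,"dy":0,"dz":0,"ax":0,"ay":0,"az":0}]'
```

```text
t: 7.3
eef_pos: [0.4712, -0.3152, 0.0889]
orientation: [[-0.984, 0.176, 0.001], [0.176, 0.984, -0.001], [-0.001, -0.0, -1.0]]
ft_force: [-0.4, 0.1, -0.1]
finger_gap: 0.0005
```

```bash
python3 -m creep '[{"dx":0,"dy":0,"dz":-0.06,"ax":0,"ay":0,"az":0},{"dx":0,"dy":0,"dz":-0.06,"ax":0,"ay":0,"az":0},{"dx":0,"dy":0,"dz":-0.06,"ax":0,"ay":0,"az":0},{"dx":0,"dy":0,"dz":-0.03,"ax":0,"ay":0,"az":0},{"dx":0,"dy":0,"dz":0,"ax":0,"ay":0,"az":0}]'
```

```text
t: 7.92
eef_pos: [0.4708, -0.3155, 0.0727]
orientation: [[-0.984, 0.176, 0.0], [0.176, 0.984, -0.0], [-0.0, -0.0, -1.0]]
ft_force: [-0.6, 0.1, 3.1]
finger_gap: 0.0002
```

```bash
python3 -m creep '[{"dx":0,"dy":0,"dz":-0.03,"ax":0,"ay":0,"az":0},{"dx":0,"dy":0,"dz":-0.02,"ax":0,"ay":0,"az":0},{"dx":0,"dy":0,"dz":0,"ax":0,"ay":0,"az":0}]'
```

```text
t: 8.3
eef_pos: [0.4708, -0.3155, 0.0693]
orientation: [[-0.984, 0.176, 0.0], [0.176, 0.984, -0.0], [-0.0, -0.0, -1.0]]
ft_force: [-1.2, 1.2, 6.4]
finger_gap: 0.0004
```

Fully down (69.3 mm, 6.4 N, past the 4.5 N needed). One slight extra press, then clear.

```bash
python3 -m creep '[{"dx":0,"dy":0,"dz":-0.01,"ax":0,"ay":0,"az":0},{"dx":0,"dy":0,"dz":0,"ax":0,"ay":0,"az":0}]';python3 -m creep '[{"dx":0,"dy":0,"dz":0.1,"ax":0,"ay":0,"az":0},{"dx":0,"dy":0,"dz":0.4,"ax":0,"ay":0,"az":0},{"dx":0,"dy":0,"dz":0.7,"ax":0,"ay":0,"az":0},{"dx":0,"dy":0,"dz":0.7,"ax":0,"ay":0,"az":0},{"dx":0,"dy":0,"dz":0.2,"ax":0,"ay":0,"az":0}]'; python3 -m creep '[{"dx":-0.2,"dy":-0.4,"dz":0,"ax":0,"ay":0,"az":0},{"dx":-0.2,"dy":-0.4,"dz":0,"ax":0,"ay":0,"az":0},{"dx":-0.2,"dy":-0.4,"dz":0,"ax":0,"ay":0,"az":0},{"dx":0,"dy":0,"dz":0,"ax":0,"ay":0,"az":0},{"dx":0,"dy":0,"dz":0,"ax":0,"ay":0,"az":0}]'
python3 - <<'E'
from h import *;import pickle
from cell import bot
d=pickle.load(open("im0.pkl","rb"))
I=bot.get_image("scene");T=bot.get_image("top")
cv2.imwrite("pics/w5.png",np.hstack([cv2.resize(I["pixels"],(400,300)),cv2.resize(T["pixels"],(400,300))]))
for k,u,v in(("right",252,224),("mid",286,210),("left",320,196),("pump",196,240)):
    print(k,blob(d["scene"],u,v,thr=200)[0].round(2),blob(I,u,v,thr=200)[0].round(2))
df=cv2.absdiff(I["pixels"],d["scene"]["pixels"]).max(2)
cv2.imwrite("pics/df.png",df)
s=bot.get_state();print(s["t"],s["eef_pos"],s["ft_force"],s["finger_gap"])
E
```

```text
t: 8.55
eef_pos: [0.4708, -0.3155, 0.0693]
orientation: [[-0.984, 0.176, 0.0], [0.176, 0.984, -0.0], [-0.0, -0.0, -1.0]]
ft_force: [-3.8, 3.3, 10.2]
finger_gap: 0.0001
t: 9.18
eef_pos: [0.4721, -0.3165, 0.2297]
orientation: [[-0.984, 0.176, 0.005], [0.176, 0.984, -0.004], [-0.005, -0.003, -1.0]]
ft_force: [-0.1, -1.2, 0.4]
finger_gap: 0.0003
t: 9.8
eef_pos: [0.4254, -0.4045, 0.2243]
orientation: [[-0.984, 0.177, -0.001], [0.177, 0.984, 0.002], [0.001, 0.002, -1.0]]
ft_force: [-0.1, 0.2, 1.0]
finger_gap: 0.0005
right [251.61 221.34] [251.62 222.89]
mid [286.12 207.28] [286.18 207.37]
left [319.43 193.86] [319.44 193.85]
pump [195.39 238.44] [195.42 238.58]
9.9 [ 0.42588853 -0.40422291  0.22485609] [ 1.37237363 -0.03633829 -0.13561522] 0.0004193290183745489
```

View pics/w5.png

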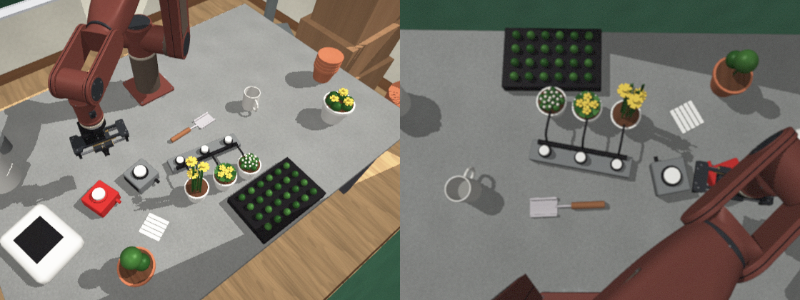

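View pics/df.png

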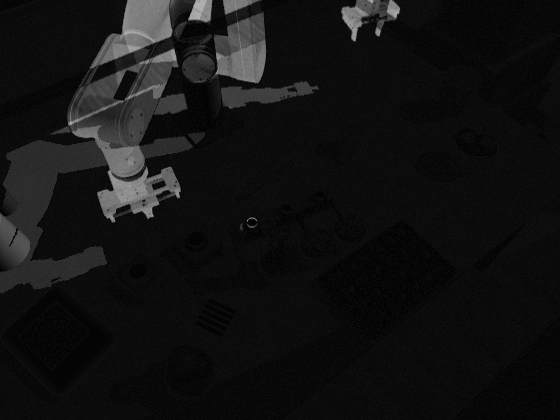

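The difference image shows only the arm, its shadow and the right valve cap (252,222) changed; the pots, mug, trowel, pump and other valves did not move.

```bash
python3 -c "
from cell import bot
print(bot.close_job())"
```

```text
the job is handed in; nothing more can be done
None
```

I watered the daffodils and handed the job in at about 10 s; the system reports no verdict, so what follows is from my own checks.

- **Valve:** The daffodils stood behind the right valve. I pressed it with the shut fingertips until it stopped, at 48.3 mm and about 12.5 N.
- **Pump:** I then pressed the button on the grey pump box fully down, at 69.3 mm and about 10 N, and let it spring back.
- **Finish:** I left the arm clear, with the fingertips about 0.22 m above the table.
- **Last camera check:** The right valve cap sits at its pressed height, and the button is back up. The other two valves, pots, mug and trowel look unchanged from the first picture.

My first move call was refused because each row needed all six numbers; nothing had moved. No check failed or disagreed.

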